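Load the cap tray into the inspection box and lock it

ROBOT

A 6-joint arm with a two-finger parallel gripper is mounted at the origin on the work surface. World frame = base frame: x ahead of the robot, y to its left, z up, the work surface at z = 0. Lengths are in m, angles in degrees, forces in N, time in s.
With the tool pointing down it reaches from about 0.4 to 0.825 m from the base axis. Payload 7 kg.
Tool frame: the origin (TCP) lies at the very end of the fingers, on their centre line; the grasp point (between the pads) lies 19 mm behind it; x points along the fingers, y is the direction in which the jaws open and shut, and the axes are right-handed (so a half turn about x gives the same grasp; the last joint's range is limited). The gripper opens to 88 mm and grips with 3 to 60 N. Pads are 19 mm wide; open, the fingers measure 130 mm over their backs; the gripper's body (78 mm by 193 mm) begins 47 mm behind the grasp point.
Start: joints at [91.622, 20.546, 0.682, 0, -70.136, -16.507], TCP at [0.173, 0.652, 0.227] pointing down, gripper open.
Joint ranges: [-176.03, 176.03], [-82.01, 121.73], [-58.28, 71.71], [-173.87, 95.51], [-174.79, -0.11], [-173.66, 173.66]. Speed limits (degrees/s): [136.94, 136.94, 172.46, 180, 180, 180].

INTERFACE

Orientations are given as [roll, pitch, yaw] about the fixed x, y, z axes, in that order (R = Rz(yaw) Ry(pitch) Rx(roll)).
In Python, from plant import monitor, eyes, ticket gives the robot as it stands. The module is installed in compiled form; this text tells all that it offers.
- The arm moves only by the shell command python3 -m crank 'ROWS'. ROWS is JSON, a list of rows, each an object with "linear": the shift along the world's x, y, z in units of 60 mm (1.0 is 60 mm), a list of three; "rot": the turn, a rotation vector about the world's x, y, z in units of 5 degrees (1.0 is 5 degrees), a list of three; "hand": the opening, from 0 (shut) to 1 (fully open). In form: [{"linear": [tx, ty, tz], "rot": [ax, ay, az], "hand": hand}, ...]. A call has 1 to 20 rows; each row shifts and turns the pose as measured when the row begins; what a row does not reach is not made up. A row lasts 1/8 s, in which the tool goes at most 62.5 mm and 10.7 degrees, less where a joint would pass 70% of its speed; a pose out of reach is approached as far as the arm can. A call is refused whole if a number of a shift passes 1 or a number of a turn 1, either way. A call with a gripper value outside its range is refused whole. The fingers move at their own pace and stop on an object; the grip force is fixed at half the most. Time passes only in rows, so rows that do not move let the fingers close. It gives the time, the measured TCP pose, the force and the opening at its end, in the units of the state.
- monitor.get_obs(): the state, without advancing time (a new reading comes with each control period).
- eyes.snapshot(name): name is "side" or "top"; returns a dict with "image" (480x640x3 uint8, red, green, blue), "depth" (480x640 float32, m along the optical axis (not along the pixel's ray), 0 where there is no reading), "K" (3x3 intrinsics, pixels), "camera_from_world" (4x4, takes a point from world to camera coordinates). Camera axes: x right, y up, looking along -z (the intrinsics and any distortion apply to the point x, -y, -z); pixel columns grow to the right and rows downward; lengths in m; the calibration is good to about 2 mm. A picture is of the moment at which its call begins.
- ticket.close_job(): hands the job in, once; it reports no verdict.
The state is a dict: "clock": time; "joint_pos": joint angles; "qvel": joint speeds; "tau": joint torques, N m; "tool_pos": TCP position; "orientation": TCP orientation; "force": force on the tool from outside, world axes, zero at the start; "moment": the same for the moment, N m; "opening": finger opening in m.
Only numpy, scipy, OpenCV 4.12 (cv2) and the standard library are available. Lean on these libraries where they do the work, as an engineer would, in place of code of your own. Each camera call takes 0.05 s, during which the arm holds its last target.

TASK

Slide the blue tray, with its two caps on it, into the slot of the white inspection box until it is fully home, then slide the orange keeper along its curved rod to its closed end, so that its bar stands across the front of the tray. Both caps must stay lying flat on the tray, and do not knock or shove the finished juicer.

Things in the scene. Friction and masses are not known exactly. Their poses are not given: they have to be found in the camera images.
- tray: Loose blue tray with two cream caps on it, 190 (x) x 140 (y) mm, 0.15 to 0.31 kg empty; origin at the centre of its underside, z up. Floor 4 mm thick, rim 12 mm high. Black handle plate across it near its -x end. A 9 mm high rib crosses it 35 mm from the origin towards -x; the caps lie on the rib's +x side. The +x end goes into the box first. Starts flat on the table.
- tray_handle (a point): Middle of the tray's upright handle plate (8 mm thick in x, 60 mm wide in y, top 80 mm above the tray's underside): 80 mm from the tray's origin towards -x, 60 mm above its underside. Axes as the tray's.
- cap1: Loose cream disc cap, 60 mm diameter, 17 mm high plus a 5 mm grip bar on top, 50 g, lying on the tray's floor; origin at the centre of its underside, z up.
- cap2: Second cap, the same, beside the first on the tray.
- box: Fixed white inspection box with a clear roof, 130 (x) x 200 (y) x 95 (z) mm; origin at the centre of its underside, z up. The slot opens in its -x face, 65 mm from the origin. Beside the mouth, a 6 mm foot plate (x -238 to -62, y +89 to +211 mm) carries the curved rod.
- slot (a point): Middle of the slot's floor at its mouth, 12 mm above the table; axes as the box's, +x into the slot. 146 mm wide (3 mm play each side of the tray). Side strips 18 mm above the rims of a seated tray keep it from tipping; lintel 67 mm above the table. A floor ramp and orange side flares stand out 25 mm before the mouth. Back stop 120 mm inside the mouth.
- tray_home (a point): Where the tray's origin lies when the tray is fully home against the back stop, resting on the slot's floor: x -40, y 0, z +12 mm in the box's frame, and the tray's axes then match this point's. 70 mm of tray then stands out, the handle 55 mm before the box's face.
- rod_axis (a point): Centre of the arc of the keeper's level, curved steel guide rod: x -147, y +190, z +42 mm in the box's frame; axes as the box's. The rod is 10 mm thick, arc radius 80 mm, bending about this point's vertical axis.
- keeper (a joint): Position in rad of the orange keeper along its rod, about the rod's axis, positive anticlockwise from above. 0 = open, the keeper lying from the axis towards the box's -x; 1.571 = closed, at its end stop, lying towards the box's -y, its bar 6 mm clear before a tray that is home. Starts at 0 to 0.4, stays where left; about 1.5 N at the fin moves it.
- keeper_grip (a point): Middle of the keeper's upright grip fin, 80 mm from the rod's axis, 85 mm above the table. Fin 28 mm long in x (radial), 10 mm thick in y (along the rod), 55 to 101 mm above the table, on a 28 mm bored block that turns with the rod. The point's -x points away from the axis; that way a 12 mm thick bar reaches to 146 mm from the axis, 14 to 50 mm above the table.
- juicer1: Finished juicer standing on the bench (bystander), cream base and lid, grey middle, 84 mm diameter, 185 mm high; origin at the centre of its underside.
Not all that is in view belongs to the job. What is shaped like the tray but turquoise is not meant.

How it is judged:
By the outcome, as a careful person would: the job done as asked, in the order asked, and still so for the second after the job is handed in, with the robot touching nothing.
It also fails if it takes over 67 s, if anything falls off the work surface, if the arm or the gripper's body presses on something with over 40 N, if the wrist force passes 120 N, or if a joint passes its speed limit or range.

## Working session

There is one attempt and no reset: what is moved stays moved. The work goes in short steps, Python scripts to look and compute and a shell command to move; the robot and the scene stay as the last step left them, time stands still between calls to the robot, and variables do not carry over. Pictures are saved under pics/ and viewed, and the job is handed in when it is done.

```bash
mkdir -p pics; ls; cat > h.py <<'E'
from plant import monitor, eyes, ticket
import numpy as np, cv2
def snap(n,f):
    s=eyes.snapshot(n); cv2.imwrite('pics/'+f,s['image'][:,:,::-1]); np.savez('/tmp/'+n+'.npz',**s); return s
def load(n): return dict(np.load('/tmp/'+n+'.npz'))
def cloud(s):
    d=s['depth'];K=s['K'];h,w=d.shape
    u,v=np.meshgrid(np.arange(w),np.arange(h))
    x=(u-K[0,2])/K[0,0]*d;y=(v-K[1,2])/K[1,1]*d
    P=np.stack([x,-y,-d,np.ones_like(d)],-1)
    return (P@np.linalg.inv(s['camera_from_world']).T)[...,:3]
E
python3 - <<'E'
from h import *
print(monitor.get_obs())
for n in('top','side'):
    s=snap(n,n+'1.png');print(n,s['K'],s['camera_from_world'],[k for k in s])
E
```

```text
pics
{'clock': 0.0, 'joint_pos': array([ 9.16216819e+01,  2.05894821e+01,  6.31239518e-01, -1.94993418e-02,
       -7.01340750e+01, -1.65049057e+01]), 'qvel': array([-0.05911823,  0.03321814,  0.00422774,  0.04238739,  0.10570641,
       -0.03230402]), 'tau': array([-2.41434309e-04, -5.82713091e+01,  2.93050611e+01,  6.99747384e+00,
        6.82278143e-03, -1.51419463e-04]), 'tool_pos': array([0.17330094, 0.65185559, 0.22562742]), 'orientation': array([ 95.27584497,  89.90587955, -99.61401987]), 'force': array([-0.21914338, -0.43836278,  0.26647835]), 'moment': array([ 0.01772382, -0.02988768, -0.02959726]), 'opening': 0.08762371206718737}
top [[594.29765063   0.         327.5308816 ]
 [  0.         594.29765063 236.70446969]
 [  0.           0.           1.        ]] [[-0.02391752 -0.99970595  0.0039945  -0.01472362]
 [ 0.98778897 -0.02301672  0.1540882  -0.46264308]
 [-0.15395095  0.00763113  0.98804902 -1.54424561]
 [ 0.          0.          0.          1.        ]] ['image', 'depth', 'K', 'camera_from_world']
side [[581.35918646   0.         318.50631032]
 [  0.         581.35918646 251.57342073]
 [  0.           0.           1.        ]] [[ 0.85832875 -0.51309139  0.00299852 -0.40983781]
 [ 0.38350252  0.64540554  0.66058876 -0.24639589]
 [-0.34087766 -0.56585238  0.75074196 -1.39890865]
 [ 0.          0.          0.          1.        ]] ['image', 'depth', 'K', 'camera_from_world']
```

View pics/top1.png

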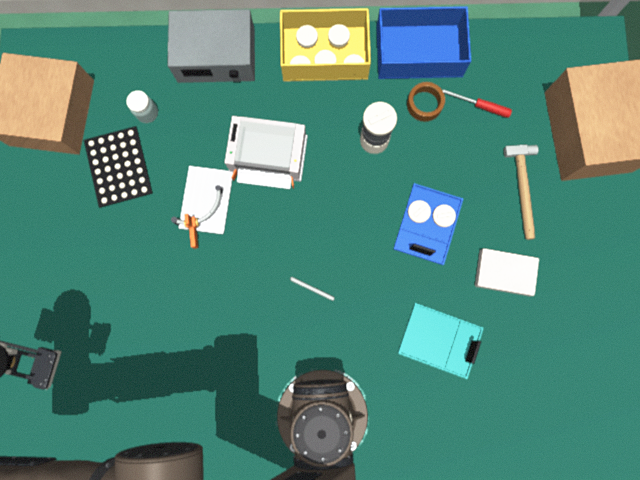

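View pics/side1.png

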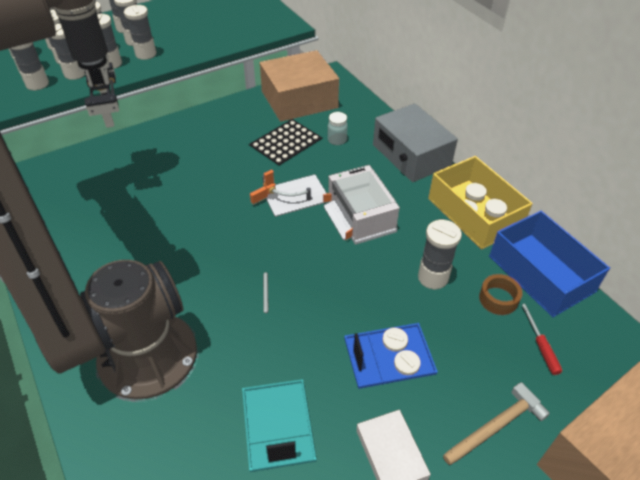

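The tray is at top (430,223), with its handle at (422,249). The box is at (265,150) with the mouth facing image-down. The keeper is at (192,228) and the juicer at (378,128). Next I'll measure these.

```bash
python3 - <<'E'
from h import *
for n in('top','side'):
    s=load(n);P=cloud(s);I=s['image'].astype(int);hsv=cv2.cvtColor(s['image'],cv2.COLOR_RGB2HSV)
    X=P[...,0];Y=P[...,1];Z=P[...,2]
    print(n,'table z',np.median(Z[280:300,350:360]) if n=='top' else '')
    H=hsv[...,0];S=hsv[...,1]
    def rect(m,name):
        q=P[m]; 
        if len(q)<10: print(name,len(q));return
        r=cv2.minAreaRect((q[:,:2]*1000).astype(np.float32)); print(name,len(q),'rect',np.round(r[0],1),np.round(r[1],1),round(r[2],2),'z',np.percentile(q[:,2],[2,50,98]).round(3))
    ws=(X>0.3)&(X<0.62)&(Y<-0.05)&(Y>-0.4)
    blue=(H>105)&(H<125)&(S>150)&ws&(s['depth']>0)&(I[...,2]>80); rect(blue,'tray')
    blk=(I.max(-1)<60)&ws&(Z>0.02);rect(blk,'handle')
    print(P[blk].mean(0) if blk.sum() else '')
    cap=(I.min(-1)>140)&ws&(Z>0.01)&(Z<.05);
    k,l,st,c=cv2.connectedComponentsWithStats(cap.astype(np.uint8))
    for i in range(1,k):
        if st[i,4]>30: print('cap',np.median(P[l==i],0).round(3),st[i,4]); 
    wb=(Y>0.0)&(Y<0.5)&(X>0.35)&(X<0.8)
    org=(H>5)&(H<18)&(S>180)&wb&(I[...,0]>120)
    k,l,st,c=cv2.connectedComponentsWithStats(org.astype(np.uint8))
    for i in range(1,k):
        if st[i,4]>4: rect(l==i,'orange%s'%c[i].round())
    top=(Z>0.085)&(Z<0.105)&wb&(S<60); rect(top,'boxtop')
    foot=(Z>0.001)&(Z<0.012)&wb&(S<60)&(I.min(-1)>130)
    k,l,st,c=cv2.connectedComponentsWithStats(foot.astype(np.uint8))
    for i in range(1,k):
        if st[i,4]>60: rect(l==i,'foot%s'%c[i].round())
    ju=(Z>0.17)&(Z<0.2)&(X>.5)&(Y<0.05)&(Y>-.3);rect(ju,'jui')
s=load('top');im=s['image'][100:280,160:480]
cv2.imwrite('pics/crop.png',cv2.resize(im[:,:,::-1],None,fx=2.5,fy=2.5,interpolation=cv2.INTER_CUBIC))
E
```

```text
top table z 4.815332666141536e-05
tray 2505 rect [ 496.4 -299.7] [141.9 191.8] 70.42 z [-0.003  0.005  0.017]
handle 90 rect [ 418.6 -270.3] [55.   3.1] 69.06 z [0.022 0.052 0.081]
[ 0.41890955 -0.26982715  0.05225486]
cap [ 0.529 -0.274  0.021] 391
cap [ 0.515 -0.341  0.021] 391
orange[234. 175.] 13 rect [639.3 222.8] [ 3.4 17.2] 65.08 z [0.018 0.033 0.039]
orange[189. 223.] 21 rect [503.3 332.1] [ 8.7 21.8] 67.26 z [0.05  0.087 0.101]
orange[191. 220.] 5
orange[195. 235.] 19 rect [474.2 326. ] [44.5  5.8] 0.42 z [0.035 0.045 0.052]
boxtop 3570 rect [625.2 170.3] [221.4 349.5] 65.21 z [0.087 0.094 0.102]
foot[207. 197.] 2075 rect [579.2 305.4] [126.  179.2] 81.21 z [0.001 0.006 0.012]
foot[264. 179.] 511 rect [634.6 145.8] [149.6  41.3] 81.17 z [0.002 0.008 0.012]
jui 869 rect [ 737.9 -161.4] [83.6 83.4] 4.44 z [0.172 0.18  0.188]
side table z 
tray 2805 rect [ 495.  -300.9] [145.6 191.5] 70.94 z [-0.002  0.004  0.015]
handle 145 rect [ 416.5 -277.7] [53.8  5.9] 71.6 z [0.025 0.061 0.082]
[ 0.41407778 -0.28195269  0.05815473]
cap [ 0.526 -0.278  0.02 ] 440
cap [ 0.512 -0.345  0.02 ] 474
boxtop 2292 rect [628.7 163.3] [220.4 330.2] 67.26 z [0.087 0.094 0.099]
foot[296. 195.] 1192 rect [577.6 305.8] [132.4 177.6] 82.22 z [0.001 0.005 0.011]
foot[338. 218.] 375 rect [635.5 146.5] [150.5  44. ] 81.45 z [0.002 0.008 0.012]
jui 994 rect [1151.7  -89.6] [929.2 101.9] 11.42 z [0.171 0.179 0.197]
```

View pics/crop.png

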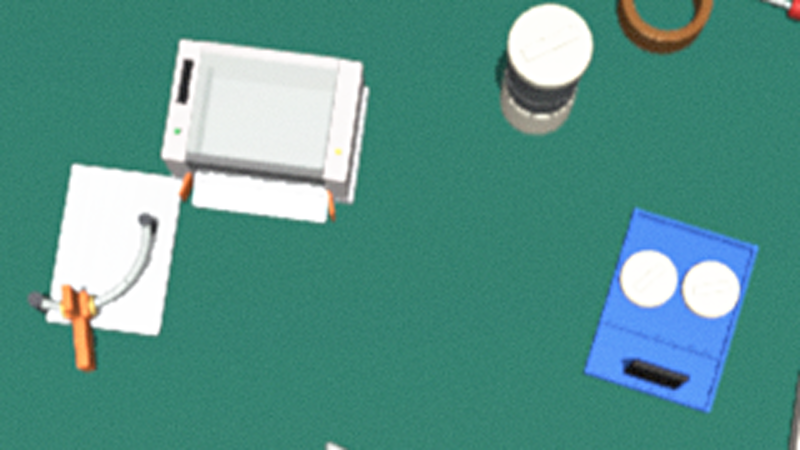

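```bash
python3 - <<'E'
from h import *
b0=np.array([.7038,.1343])
def R(a): a=np.radians(a);return np.array([[np.cos(a),-np.sin(a)],[np.sin(a),np.cos(a)]])
for n in('top','side'):
    s=load(n);P=cloud(s);hsv=cv2.cvtColor(s['image'],cv2.COLOR_RGB2HSV)
    d=(P[...,:2]-b0)@R(-8.8)
    m=(abs(d[...,0])<.085)&(abs(d[...,1])<.12)&(P[...,2]>.09)&(P[...,2]<.1)
    q=d[m]*1000; r=cv2.minAreaRect(q.astype(np.float32));print(n,m.sum(),r, np.percentile(q,[1,99],axis=0).round(1))
    # foot plate & ramp & tops in box frame
    f=(d[...,0]>-.26)&(d[...,0]<-.04)&(d[...,1]>.07)&(d[...,1]<.23)&(P[...,2]>.003)&(P[...,2]<.009)&(hsv[...,1]<60)
    q=d[f]*1000;print(' foot',cv2.minAreaRect(q.astype(np.float32)),np.percentile(q,[1,99],axis=0).round(1))
    H=hsv[...,0];o=(H>3)&(H<20)&(hsv[...,1]>130)&(d[...,0]>-.35)&(d[...,0]<-.09)&(d[...,1]>.0)&(d[...,1]<.26)
    q=np.c_[d[o]*1000,P[o][:,2]*1000]; fin=q[(q[:,2]>58)&(q[:,2]<104)]; bar=q[(q[:,2]<53)&(q[:,2]>10)]
    for nm,t in(('fin',fin),('fintop',fin[fin[:,2]>97]),('bar',bar)):
        if len(t)>3: print(nm,len(t),t.mean(0).round(1),t.min(0).round(1),t.max(0).round(1), 'ang',np.degrees(np.arctan2(-(t.mean(0)[1]-190),-(t.mean(0)[0]+147))).round(1))
    X=P[...,:2]; t0=np.array([.4957,-.3003]);e=(X-t0)@R(-19.5)*1000
    m=(abs(e[...,0]+80)<20)&(abs(e[...,1])<45)&(P[...,2]>.072)&(P[...,2]<.088)
    print('handle top in tray frame',m.sum(),np.c_[e[m],P[m][:,2]].mean(0).round(3))
    m=(abs(e[...,0])<110)&(abs(e[...,1])<85)&(P[...,2]>.0035)&(P[...,2]<.015)&(H>100)&(H<128)&(hsv[...,1]>120)
    print('tray',cv2.minAreaRect(e[m].astype(np.float32)))
E
```

```text
top 3031 ((0.28656005859375, -0.02446746826171875), (194.78762817382812, 133.8032684326172), 89.98558807373047) [[-63.9 -95.4]
 [ 64.8  94.4]]
 foot ((-149.62550354003906, 142.20706176757812), (140.20021057128906, 178.77603149414062), 88.89142608642578) [[-236.2   88.4]
 [ -63.2  210.1]]
fin 83 [-226.8  165.4   83.1] [-254.8  153.6   58. ] [-212.5  173.7  103. ] ang 17.1
fintop 29 [-224.9  168.1   99.4] [-238.5  162.1   97.1] [-212.5  173.7  103. ] ang 15.7
bar 138 [-258.8  157.1   43.4] [-288.7  146.3   16.3] [-210.3  182.8   52.9] ang 16.4
handle top in tray frame 81 [-7.9418e+01  1.2660e+00  7.9000e-02]
tray ((1.558624267578125, 0.6147842407226562), (142.6517791748047, 193.5321502685547), 89.89017486572266)
side 2030 ((-1.1125411987304688, -2.2020263671875), (133.5731201171875, 201.3036651611328), 0.4994271397590637) [[-65.4 -98. ]
 [ 62.4  93.9]]
 foot ((-146.34405517578125, 142.83770751953125), (143.06277465820312, 213.0414276123047), 89.57184600830078) [[-237.7   80.6]
 [ -63.9  209.6]]
fin 113 [-226.3  164.9   82. ] [-239.2  153.4   58.2] [-212.6  179.1  103.9] ang 17.6
fintop 21 [-224.3  166.8   99.8] [-238.4  156.9   97.4] [-212.6  176.1  103.9] ang 16.7
bar 199 [-258.6  155.5   38.5] [-289.2  140.5   11.2] [-211.1  212.6   52.8] ang 17.2
handle top in tray frame 94 [-8.0636e+01 -2.6380e+00  7.9000e-02]
tray ((0.8508758544921875, -0.7853317260742188), (194.234619140625, 145.62057495117188), 0.4445381462574005)
```

```bash
python3 -m crank '[{"linear":[0.7,-0.6,0],"rot":[0,0,-0.95],"hand":1},{"linear":[0.7,-0.6,0],"rot":[0,0,-0.95],"hand":1},{"linear":[0.7,-0.6,0],"rot":[0,0,-0.95],"hand":1},{"linear":[0.7,-0.6,0],"rot":[0,0,-0.95],"hand":1},{"linear":[0.7,-0.6,0],"rot":[0,0,-0.95],"hand":1},{"linear":[0.7,-0.6,0],"rot":[0,0,-0.95],"hand":1},{"linear":[0.7,-0.6,0],"rot":[0,0,-0.95],"hand":1},{"linear":[0.05,-0.9,0],"rot":[0,0,-0.95],"hand":1},{"linear":[0.05,-0.9,0],"rot":[0,0,-0.95],"hand":1},{"linear":[0.05,-0.9,0],"rot":[0,0,-0.95],"hand":1},{"linear":[0.05,-0.9,0],"rot":[0,0,-0.95],"hand":1},{"linear":[0.05,-0.9,0],"rot":[0,0,-0.95],"hand":1},{"linear":[0.05,-0.9,0],"rot":[0,0,-0.95],"hand":1},{"linear":[0.05,-0.9,0],"rot":[0,0,-0.95],"hand":1},{"linear":[-0.2,-0.8,0],"rot":[0,0,-0.95],"hand":1},{"linear":[-0.2,-0.8,0],"rot":[0,0,-0.95],"hand":1},{"linear":[-0.2,-0.8,0],"rot":[0,0,-0.95],"hand":1},{"linear":[-0.2,-0.8,0],"rot":[0,0,-0.95],"hand":1},{"linear":[-0.2,-0.8,0],"rot":[0,0,-0.95],"hand":1},{"linear":[0,0,0],"rot":[0,0,0],"hand":1}]'
cat >> h.py <<'E'
from scipy.spatial.transform import Rotation as Ro
def st(goal=None,phi=None,rz=True):
    o=monitor.get_obs();r,p,y=o['orientation'];M=Ro.from_euler('xyz',[r,p,y],degrees=True)
    m=M.as_matrix();f=np.degrees(np.arctan2(m[1,1],m[0,1]))
    print('t',round(o['clock'],2),'tcp',o['tool_pos'].round(4),'phi',f.round(2),'xax',m[:,0].round(3),'F',o['force'].round(1),'open',round(o['opening'],4),'j',o['joint_pos'].round(0))
    if goal is not None: print('lin units',((np.array(goal)-o['tool_pos'])/.06).round(3))
    if phi is not None:
        a=np.radians(phi);x=np.array([0,0,-1.]);yv=np.array([np.cos(a),np.sin(a),0]);T=np.c_[x,yv,np.cross(x,yv)]
        print('rot units',(np.degrees((Ro.from_matrix(T)*M.inv()).as_rotvec())/5).round(2))
E
python3 -c "
from h import *;st([.4205,-.2739,.041],160.6)"
```

```text
clock: 2.6
tool_pos: [0.4275, -0.2481, 0.2177]
orientation: [101.0, 89.2, 172.9]
force: [0.7, 1.2, -0.4]
opening: 0.0874
t 2.6 tcp [ 0.4275 -0.2481  0.2177] phi 161.88 xax [-0.013  0.002 -1.   ] F [ 0.7  1.2 -0.4] open 0.0874 j [ -7.   4. -22.   0. -65. -11.]
lin units [-0.117 -0.431 -2.945]
rot units [-0.02 -0.15 -0.26]
```

```bash
python3 -m crank '[{"linear":[-0.117,-0.431,-0.3],"rot":[-0.02,-0.15,-0.26],"hand":1},{"linear":[0,0,-0.8],"rot":[0,0,0],"hand":1},{"linear":[0,0,-0.8],"rot":[0,0,0],"hand":0.6},{"linear":[0,0,-0.6],"rot":[0,0,0],"hand":0.5},{"linear":[0,0,0],"rot":[0,0,0],"hand":0.5},{"linear":[0,0,0],"rot":[0,0,0],"hand":0.5}]'
python3 -c "
from h import *;st([.4205,-.2739,.041],160.6);snap('top','top2.png');snap('side','side2.png')
a=cv2.imread('pics/top2.png')[150:330,340:580];b=cv2.imread('pics/side2.png')[270:450,270:510]
cv2.imwrite('pics/c2.png',cv2.resize(np.hstack([a,b]),None,fx=1.66,fy=1.66))"
```

```text
clock: 3.35
tool_pos: [0.4215, -0.273, 0.0656]
orientation: [-81.6, 89.8, -10.9]
force: [0.9, 0.7, 0.5]
opening: 0.0533
t 3.35 tcp [ 0.4215 -0.273   0.0656] phi 160.73 xax [ 0.003 -0.001 -1.   ] F [0.9 0.7 0.5] open 0.0533 j [-10.  14. -33.   0. -43.  -9.]
lin units [-0.016 -0.015 -0.409]
rot units [ 0.01  0.04 -0.03]
```

View pics/c2.png

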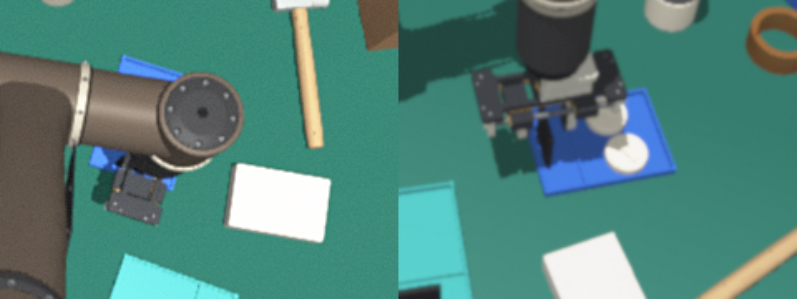

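The side crop shows the plate between the fingers at (545,140). Next: go down and close.

```bash
python3 -m crank '[{"linear":[-0.01,-0.01,-0.4],"rot":[0,0,0],"hand":0.5},{"linear":[0,0,0],"rot":[0,0,0],"hand":0.3},{"linear":[0,0,0],"rot":[0,0,0],"hand":0},{"linear":[0,0,0],"rot":[0,0,0],"hand":0},{"linear":[0,0,0],"rot":[0,0,0],"hand":0},{"linear":[0,0,0],"rot":[0,0,0],"hand":0},{"linear":[0,0,0],"rot":[0,0,0],"hand":0}]'
python3 - <<'E'
from h import *
st()
b=np.array([.7036,.1335]);a=np.radians(-8.7);R=np.array([[np.cos(a),-np.sin(a)],[np.sin(a),np.cos(a)]])
for nm,p in dict(home_handle=(-120,0),nose_at_ramp_start=(-90-95-80-40,0),mouth=(-65-175,0),axis=(-147,190)).items(): print(nm,(b+R@np.array(p)/1000).round(4))
E
```

```text
clock: 4.32
tool_pos: [0.4245, -0.2743, 0.0481]
orientation: [-82.8, 89.2, -12.0]
force: [1.3, -0.1, -2.1]
opening: 0.0077
t 4.33 tcp [ 0.4245 -0.2743  0.0481] phi 160.77 xax [ 0.014 -0.003 -1.   ] F [ 1.3 -0.1 -2.1] open 0.0077 j [-11.  16. -34.   0. -40.  -9.]
home_handle [0.585  0.1517]
nose_at_ramp_start [0.4021 0.1796]
mouth [0.4664 0.1698]
axis [0.587  0.3435]
```

```bash
python3 - <<'E'
from h import *
import numpy as np
d=np.load('/tmp/top.npz');
s=dict(d);P=cloud(s)
# pen from current snapshot
m=(s['image'].min(-1)>120);m[:270]=0;m[305:]=0;m[:,:285]=0;m[:,345:]=0
q=P[m];print(m.sum(),q.min(0).round(3),q.max(0).round(3))
if m.sum():
  print(q[q[:,1].argmin()],q[q[:,1].argmax()])
E
```

```text
63 [ 0.324  0.014 -0.002] [0.357 0.075 0.016]
[0.32602376 0.01361155 0.00922643] [0.35724855 0.07476253 0.00458609]
```

```bash
python3 -m crank '[{"linear":[0,0.08,0],"rot":[0,0,0.05],"hand":0},{"linear":[0,0.16,0],"rot":[0,0,0.1],"hand":0},{"linear":[0.01,0.24,0],"rot":[0,0,0.1],"hand":0},{"linear":[0.01,0.28,0],"rot":[0,0,0.1],"hand":0},{"linear":[0.01,0.28,0],"rot":[0,0,0.1],"hand":0},{"linear":[0.01,0.28,0],"rot":[0,0,0.1],"hand":0},{"linear":[0.01,0.28,0],"rot":[0,0,0.1],"hand":0},{"linear":[0.01,0.28,0],"rot":[0,0,0.1],"hand":0},{"linear":[0.01,0.28,0],"rot":[0,0,0.1],"hand":0},{"linear":[0.01,0.28,0],"rot":[0,0,0.1],"hand":0},{"linear":[0.01,0.2,0],"rot":[0,0,0.05],"hand":0},{"linear":[0,0.1,0],"rot":[0,0,0],"hand":0}]'
python3 -c "
from h import *;st([.43,.02,.048],171.3);snap('top','top3.png');snap('side','side3.png')
a=cv2.imread('pics/top3.png')[100:340,160:480];b=cv2.imread('pics/side3.png')[150:390,200:520]
cv2.imwrite('pics/c3.png',cv2.resize(np.hstack([a,b]),None,fx=1.25,fy=1.25))"
```

```text
clock: 5.82
tool_pos: [0.4283, -0.0978, 0.048]
orientation: [-83.8, 89.2, -7.4]
force: [0.6, -0.4, -1.0]
opening: 0.0078
t 5.83 tcp [ 0.4283 -0.0978  0.048 ] phi 166.35 xax [ 0.014 -0.002 -1.   ] F [ 0.6 -0.4 -1. ] open 0.0078 j [ 13.  10. -42.   0. -37. -27.]
lin units [ 2.800e-02  1.963e+00 -1.000e-03]
rot units [0.01 0.16 0.99]
```

View pics/c3.png

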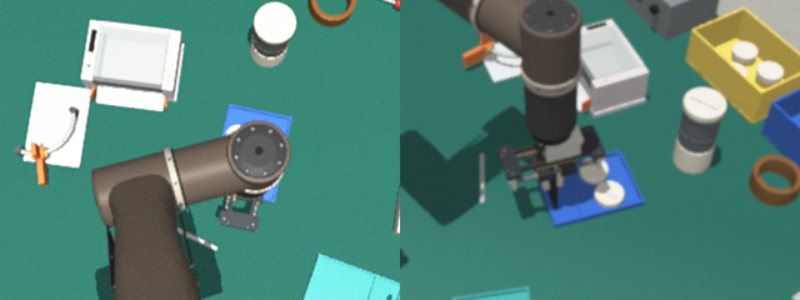

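```bash
python3 -m crank '[{"linear":[0,0.1,0],"rot":[0,0,0.1],"hand":0},{"linear":[0,0.2,0],"rot":[0,0,0.1],"hand":0},{"linear":[0,0.28,0],"rot":[0,0,0.1],"hand":0},{"linear":[0,0.28,0],"rot":[0,0,0.1],"hand":0},{"linear":[0,0.28,0],"rot":[0,0,0.1],"hand":0},{"linear":[0,0.28,0],"rot":[0,0,0.1],"hand":0},{"linear":[0,0.28,0],"rot":[0,0,0.1],"hand":0},{"linear":[0,0.28,0],"rot":[0,0,0.1],"hand":0},{"linear":[-0.08,0.28,0],"rot":[0,0,0.1],"hand":0},{"linear":[-0.08,0.28,0],"rot":[0,0,0.1],"hand":0},{"linear":[-0.08,0.28,0],"rot":[0,0,0.1],"hand":0},{"linear":[-0.08,0.28,0],"rot":[0,0,0],"hand":0},{"linear":[-0.08,0.2,0],"rot":[0,0,0],"hand":0},{"linear":[-0.04,0.1,0],"rot":[0,0,0],"hand":0}]'
python3 -c "
from h import *;st([.388,.1817,.048],171.3);snap('top','top4.png');snap('side','side4.png')
a=cv2.imread('pics/top4.png')[100:340,160:480];b=cv2.imread('pics/side4.png')[150:390,200:520]
cv2.imwrite('pics/c4.png',cv2.resize(np.hstack([a,b]),None,fx=1.25,fy=1.25))"
```

```text
clock: 7.68
tool_pos: [0.3993, 0.1134, 0.0481]
orientation: [-92.0, 89.3, -10.3]
force: [0.7, -2.1, -0.6]
opening: 0.0077
t 7.67 tcp [0.3993 0.1134 0.0481] phi 171.71 xax [ 0.012 -0.002 -1.   ] F [ 0.7 -2.1 -0.6] open 0.0077 j [ 44.   8. -45.   1. -37. -53.]
lin units [-0.188  1.139 -0.002]
rot units [ 0.03  0.14 -0.08]
```

View pics/c4.png

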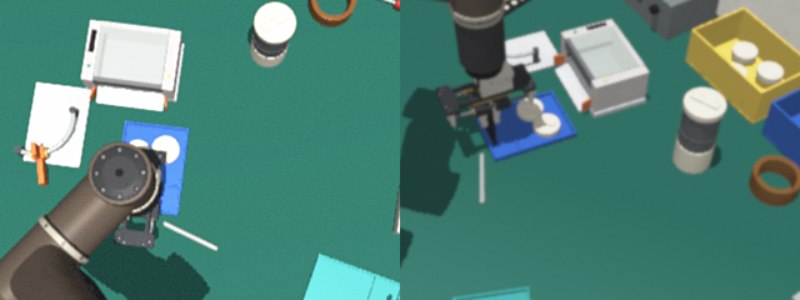

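```bash
python3 -m crank '[{"linear":[-0.02,0.12,0],"rot":[0,0,-0.05],"hand":0},{"linear":[-0.04,0.24,0],"rot":[0,0,-0.03],"hand":0},{"linear":[-0.04,0.25,0],"rot":[0,0,0],"hand":0},{"linear":[-0.04,0.25,0],"rot":[0,0,0],"hand":0},{"linear":[-0.04,0.2,0],"rot":[0,0,0],"hand":0},{"linear":[-0.02,0.1,0],"rot":[0,0,0],"hand":0},{"linear":[0,0,0],"rot":[0,0,0],"hand":0}]'
python3 - <<'E'
from h import *
st([.388,.1817,.048],171.3);
snap('top','top5.png');s=snap('side','side5.png')
a=cv2.imread('pics/top5.png')[100:340,160:480];b=cv2.imread('pics/side5.png')[150:390,200:520]
cv2.imwrite('pics/c5.png',cv2.resize(np.hstack([a,b]),None,fx=1.25,fy=1.25))
for n in('top','side'):
    s=load(n);P=cloud(s);hsv=cv2.cvtColor(s['image'],cv2.COLOR_RGB2HSV)
    H=hsv[...,0];m=(H>105)&(H<125)&(hsv[...,1]>150)&(P[...,0]>.3)&(P[...,0]<.65)&(P[...,1]>0)&(P[...,1]<.35)&(P[...,2]>-.004)&(P[...,2]<.02)
    a=np.radians(-8.7);R=np.array([[np.cos(a),-np.sin(a)],[np.sin(a),np.cos(a)]])
    d=(P[m][:,:2]-[.7036,.1335])@R*1000
    print(n,m.sum(),cv2.minAreaRect(d.astype(np.float32)),np.percentile(d,[1,99],axis=0).round(1),np.median(P[m][:,2]))
    # front edge fit: for y bins max x ; right side edge: per x bin min y
    for y0 in range(-60,70,30):
        k=abs(d[:,1]-y0)<8
        if k.sum()>3: print(y0,np.sort(d[k,0])[-3:].round(1))
    for x0 in range(-290,-180,25):
        k=abs(d[:,0]-x0)<8
        if k.sum()>3: print('x',x0,np.sort(d[k,1])[:2].round(1),np.sort(d[k,1])[-2:].round(1))
E
```

```text
clock: 8.65
tool_pos: [0.3866, 0.1875, 0.0481]
orientation: [-91.8, 89.3, -10.5]
force: [0.8, -1.9, 1.1]
opening: 0.0078
t 8.65 tcp [0.3866 0.1875 0.0481] phi 171.26 xax [ 0.012 -0.002 -1.   ] F [ 0.8 -1.9  1.1] open 0.0078 j [ 53.   9. -43.   1. -37. -63.]
lin units [ 0.023 -0.097 -0.002]
rot units [0.03 0.14 0.01]
top 1390 ((-242.0869140625, 4.64794921875), (141.60548400878906, 190.73500061035156), 89.87195587158203) [[-336.   -65.7]
 [-148.2   72.4]] 0.005999183956848175
-60 [-148.8 -148.6 -148.6]
-30 [-148.8 -148.1 -147.8]
0 [-147.9 -147.8 -147.6]
30 [-149.  -148.4 -147.3]
60 [-148.8 -147.3 -147.1]
x -290 [-65.8 -65.8] [-19.9 -19.4]
x -265 [-66.1 -66. ] [-13.  -12.5]
x -240 [-65.7 -65.6] [-12.3 -12.1]
x -215 [-65.5 -65.3] [70.3 72.4]
x -190 [-66.3 -65.9] [74.1 74.7]
side 1488 ((-243.92713928222656, 1.4702224731445312), (147.2812957763672, 190.17147827148438), 89.82135772705078) [[-338.3  -68.9]
 [-150.6   71.7]] 0.005305548706829755
-60 [-152.  -150.9 -149.5]
-30 [-151.1 -151.1 -150.1]
0 [-150.5 -150.4 -149.3]
30 [-150.8 -150.3 -149.1]
60 [-151.8 -149.8 -149.4]
x -290 [-67.8 -67.1] [48.9 51.3]
x -265 [-69.1 -68.7] [71.3 72.3]
x -240 [-70.5 -68.9] [72.9 75.1]
x -215 [-70.2 -69.6] [-49.2 -44.2]
x -190 [-69.  -67.7] [69.8 72.8]
```

View pics/c5.png

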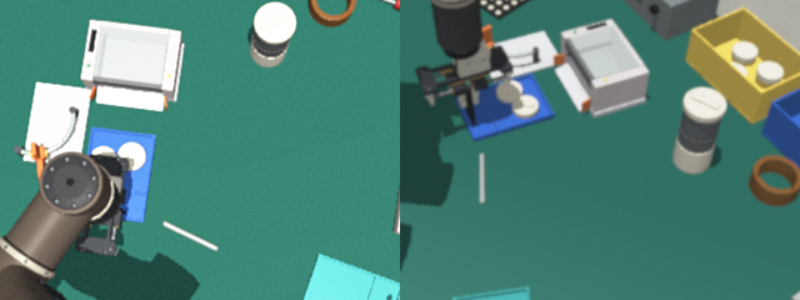

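```bash
python3 -m crank '[{"linear":[0.07,-0.04,0],"rot":[0,0,0],"hand":0},{"linear":[0.16,-0.06,0],"rot":[0,0,0],"hand":0},{"linear":[0.2,-0.03,0],"rot":[0,0,0],"hand":0},{"linear":[0.2,-0.03,0],"rot":[0,0,0],"hand":0},{"linear":[0.15,-0.02,0],"rot":[0,0,0],"hand":0},{"linear":[0.06,-0.01,0],"rot":[0,0,0],"hand":0},{"linear":[0,0,0],"rot":[0,0,0],"hand":0}]'
cat > m.py <<'E'
from h import *
import sys
t=sys.argv[1]
a=np.radians(-8.7);R=np.array([[np.cos(a),-np.sin(a)],[np.sin(a),np.cos(a)]]);B=np.array([.7036,.1335])
st(None,171.3)
p=monitor.get_obs()['tool_pos'];print('tcp in box mm',((p[:2]-B)@R*1000).round(1))
for n,by in(('top',.8),('side',-1.4)):
    s=snap(n,n+t+'.png');P=cloud(s);hsv=cv2.cvtColor(s['image'],cv2.COLOR_RGB2HSV);H=hsv[...,0]
    d=(P[...,:2]-B)@R*1000
    m=(H>105)&(H<125)&(hsv[...,1]>150)&(abs(d[...,1])<100)&(d[...,0]>-360)&(d[...,0]<-60)&(P[...,2]>-.004)&(P[...,2]<.04)
    q=d[m];z=P[m][:,2]
    lo=[];hi=[]
    for x0 in range(-330,-100,10):
        k=abs(q[:,0]-x0)<5
        if k.sum()>4: lo.append((x0,np.sort(q[k,1])[1]-by));hi.append((x0,np.sort(q[k,1])[-2]-by))
    lo=np.array(lo);print(n,m.sum(),'xrange',np.percentile(q[:,0],[1,99]).round(1),'-y edge',np.median(lo[:,1]).round(1),'yaw',np.degrees(np.polyfit(lo[:,0],lo[:,1],1)[0]).round(2),'+y',np.median([h for _,h in hi]).round(1))
a=cv2.imread('pics/top%s.png'%t)[100:340,160:480];b=cv2.imread('pics/side%s.png'%t)[150:390,200:520]
cv2.imwrite('pics/c%s.png'%t,cv2.resize(np.hstack([a,b]),None,fx=1.25,fy=1.25))
E
python3 m.py 6
```

```text
clock: 9.62
tool_pos: [0.441, 0.1736, 0.048]
orientation: [-93.1, 89.3, -12.0]
force: [-2.7, 1.8, 2.6]
opening: 0.0078
t 9.62 tcp [0.441  0.1736 0.048 ] phi 171.08 xax [ 0.011 -0.002 -1.   ] F [-2.7  1.8  2.6] open 0.0078 j [ 46.  13. -38.   1. -39. -55.]
rot units [0.03 0.13 0.04]
tcp in box mm [-2.656e+02 -1.000e-01]
top 1317 xrange [-280.7  -95. ] -y edge -71.5 yaw -0.16 +y -24.7
side 1398 xrange [-282.9  -96.9] -y edge -71.2 yaw -0.72 +y 53.5
```

View pics/c6.png

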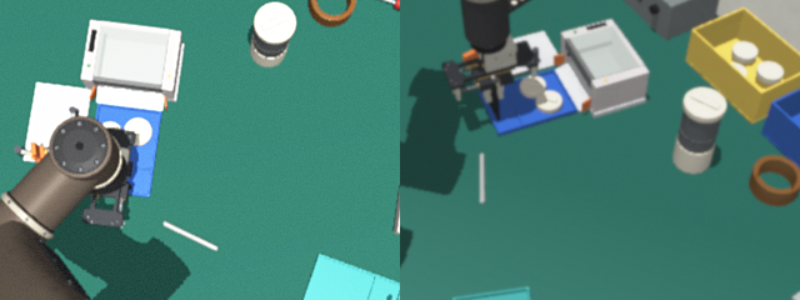

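```bash
python3 -m crank '[{"linear":[0.01,0.008,0.06],"rot":[0,0,0],"hand":0},{"linear":[0.1,-0.012,0.05],"rot":[0,0,0],"hand":0},{"linear":[0.1,-0.015,0.05],"rot":[0,0,0],"hand":0},{"linear":[0.1,-0.015,0.05],"rot":[0,0,0],"hand":0},{"linear":[0,0,0],"rot":[0,0,0],"hand":0}]'
python3 m.py 7
```

```text
clock: 10.35
tool_pos: [0.4602, 0.1713, 0.0611]
orientation: [-95.8, 89.3, -14.6]
force: [-0.1, 0.1, -2.6]
opening: 0.0078
t 10.35 tcp [0.4602 0.1713 0.0611] phi 171.16 xax [ 0.011 -0.003 -1.   ] F [-0.1  0.1 -2.6] open 0.0078 j [ 44.  13. -35.   1. -41. -53.]
rot units [0.03 0.13 0.03]
tcp in box mm [-246.3    0.6]
top 1220 xrange [-261.4  -75.6] -y edge -71.0 yaw -0.29 +y -25.6
side 1404 xrange [-263.8  -77.8] -y edge -71.7 yaw -0.13 +y 25.0
```

View pics/c7.png

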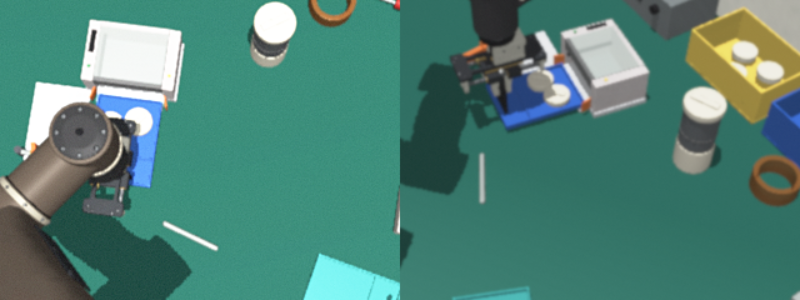

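```bash
python3 -m crank '[{"linear":[0.06,-0.01,0.01],"rot":[0,0,0],"hand":0},{"linear":[0.12,-0.018,0],"rot":[0,0,0],"hand":0},{"linear":[0.12,-0.018,0],"rot":[0,0,0],"hand":0},{"linear":[0.15,-0.022,0],"rot":[0,0,0.01],"hand":0},{"linear":[0.15,-0.022,0],"rot":[0,0,0],"hand":0},{"linear":[0.1,-0.015,0],"rot":[0,0,0],"hand":0}]'
python3 m.py 8
```

```text
clock: 11.2
tool_pos: [0.5041, 0.1642, 0.061]
orientation: [-102.5, 89.4, -21.2]
force: [0.5, 0.4, -2.7]
opening: 0.0076
t 11.2 tcp [0.5041 0.1642 0.061 ] phi 171.24 xax [ 0.01  -0.004 -1.   ] F [ 0.5  0.4 -2.7] open 0.0076 j [ 40.  17. -30.   1. -43. -49.]
rot units [0.04 0.12 0.01]
tcp in box mm [-2.019e+02  1.000e-01]
top 792 xrange [-217.7  -61.5] -y edge -71.1 yaw -0.43 +y -21.9
side 1049 xrange [-218.9  -92.8] -y edge -71.2 yaw -0.13 +y 51.7
```

View pics/c8.png

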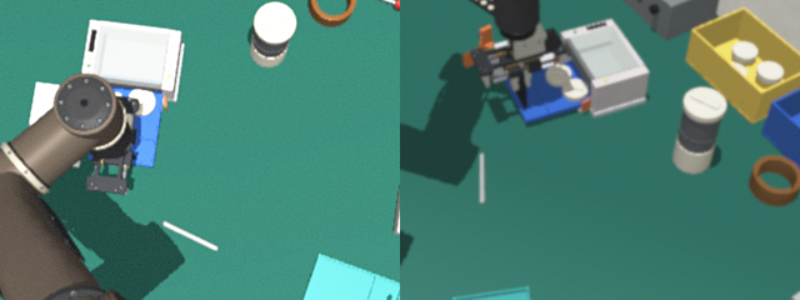

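```bash
python3 -m crank '[{"linear":[0.08,-0.012,0],"rot":[0,0,0],"hand":0},{"linear":[0.15,-0.023,0],"rot":[0,0,0],"hand":0},{"linear":[0.2,-0.03,0],"rot":[0,0,0],"hand":0},{"linear":[0.2,-0.03,0],"rot":[0,0,0],"hand":0},{"linear":[0.2,-0.03,0],"rot":[0,0,0],"hand":0},{"linear":[0.15,-0.023,0],"rot":[0,0,0],"hand":0},{"linear":[0.12,-0.02,0],"rot":[0,0,0],"hand":0},{"linear":[0.06,-0.01,0],"rot":[0,0,0],"hand":0}]'
python3 m.py 9
```

```text
clock: 12.3
tool_pos: [0.5784, 0.1525, 0.0606]
orientation: [-105.4, 89.4, -24.1]
force: [0.5, 0.1, -3.4]
opening: 0.0077
t 12.3 tcp [0.5784 0.1525 0.0606] phi 171.22 xax [ 0.01  -0.004 -1.   ] F [ 0.5  0.1 -3.4] open 0.0077 j [ 34.  22. -22.   1. -46. -43.]
rot units [0.05 0.11 0.02]
tcp in box mm [-126.6   -0.2]
top 534 xrange [-142.8  -60.8] -y edge -71.5 yaw 0.15 +y 66.7
side 701 xrange [-144.3  -61. ] -y edge -71.7 yaw 0.56 +y 35.5
```

View pics/c9.png

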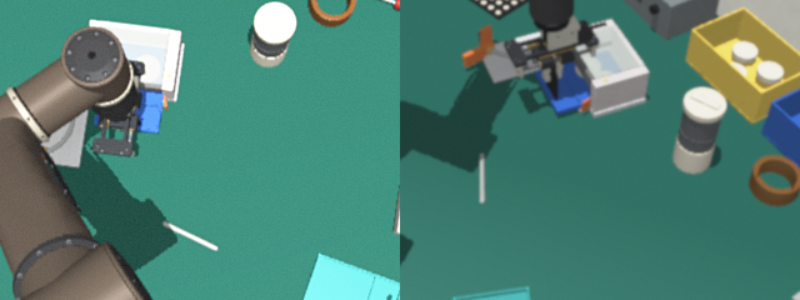

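```bash
python3 -m crank '[{"linear":[0.05,-0.008,-0.005],"rot":[0,0,0],"hand":0},{"linear":[0.05,-0.008,-0.005],"rot":[0,0,0],"hand":0},{"linear":[0.04,-0.006,0],"rot":[0,0,0],"hand":0},{"linear":[0.04,-0.006,0],"rot":[0,0,0],"hand":0}]'; python3 -m crank '[{"linear":[0.04,-0.006,0],"rot":[0,0,0],"hand":0},{"linear":[0.04,-0.006,0],"rot":[0,0,0],"hand":0}]'
python3 m.py 10
```

```text
clock: 12.9
tool_pos: [0.5868, 0.1512, 0.0601]
orientation: [-116.3, 89.6, -35.0]
force: [-19.4, 8.3, 10.0]
opening: 0.008
clock: 13.15
tool_pos: [0.587, 0.151, 0.0604]
orientation: [176.6, 89.8, -102.2]
force: [-14.6, 5.8, 7.2]
opening: 0.0083
t 13.15 tcp [0.587  0.151  0.0604] phi 171.21 xax [-0.001 -0.004 -1.   ] F [-14.6   5.8   7.2] open 0.0083 j [ 33.  23. -20.   0. -47. -42.]
rot units [ 0.05 -0.01  0.02]
tcp in box mm [-117.9   -0.3]
top 487 xrange [-134.3  -61. ] -y edge -71.4 yaw -0.53 +y 66.1
side 595 xrange [-136.6  -61. ] -y edge -72.4 yaw -7.84 +y 60.4
```

```bash
python3 -m crank '[{"linear":[0,0,0],"rot":[0,0,0],"hand":0.15},{"linear":[0,0,0],"rot":[0,0,0],"hand":0.25},{"linear":[0,0,0],"rot":[0,0,0],"hand":0.25},{"linear":[0,0,0],"rot":[0,0,0],"hand":0.25}]'
python3 m.py 11
```

```text
clock: 13.75
tool_pos: [0.589, 0.1518, 0.062]
orientation: [-123.7, 89.8, -42.4]
force: [0.2, 0.1, -0.0]
opening: 0.0219
t 13.75 tcp [0.589  0.1518 0.062 ] phi 171.27 xax [ 0.003 -0.003 -1.   ] F [ 0.2  0.1 -0. ] open 0.0219 j [ 33.  23. -20.   0. -47. -42.]
rot units [0.03 0.04 0.01]
tcp in box mm [-116.1    0.8]
top 492 xrange [-134.1  -61.2] -y edge -71.1 yaw -1.43 +y 66.4
side 565 xrange [-136.7  -60.6] -y edge -70.2 yaw -14.38 +y 33.3
```

View pics/c11.png

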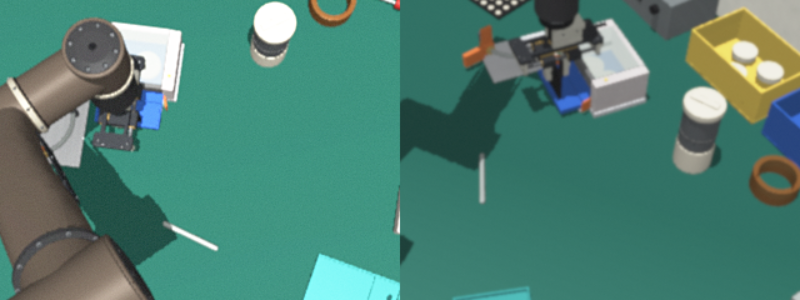

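```bash
python3 -m crank '[{"linear":[0,0,0.2],"rot":[0,0,0],"hand":0.25},{"linear":[0,0,0.6],"rot":[0,0,0],"hand":0.25},{"linear":[0,0,0.8],"rot":[0,0,0],"hand":0.25},{"linear":[0,0,0.7],"rot":[0,0,0],"hand":0.4},{"linear":[-0.3,0.3,0.2],"rot":[0,0,-1],"hand":0.5},{"linear":[-0.3,0.3,0],"rot":[0,0,-1],"hand":0.5},{"linear":[-0.3,0.3,0],"rot":[0,0,-1],"hand":0.5},{"linear":[-0.2,0.4,0],"rot":[0,0,-1],"hand":0.5},{"linear":[-0.1,0.4,0],"rot":[0,0,-1],"hand":0.5},{"linear":[-0.1,0.4,0],"rot":[0,0,-1],"hand":0.5},{"linear":[0,0.4,0],"rot":[0,0,-1],"hand":0.5},{"linear":[0,0.4,0],"rot":[0,0,-1],"hand":0.5},{"linear":[0,0.1,0],"rot":[0,0,-1],"hand":0.5},{"linear":[0,0,0],"rot":[0,0,-1],"hand":0.5},{"linear":[0,0,0],"rot":[0,0,-1],"hand":0.5},{"linear":[0,0,0],"rot":[0,0,-1],"hand":0.5},{"linear":[0,0,0],"rot":[0,0,-1],"hand":0.5}]'
cat > k.py <<'E'
from h import *
import sys
a=np.radians(-8.7);R=np.array([[np.cos(a),-np.sin(a)],[np.sin(a),np.cos(a)]]);B=np.array([.7036,.1335])
def fin(th): 
    t=np.radians(th); return B+R@np.array([-.147-.08*np.cos(t),.19-.08*np.sin(t)])
th=float(sys.argv[1]);z=float(sys.argv[2])
st([*fin(th),z],81.3+th)
E
python3 k.py 16.9 .068
python3 - <<'E'
from h import *
snap('top','top12.png');snap('side','side12.png')
a=cv2.imread('pics/top12.png')[80:320,120:440];b=cv2.imread('pics/side12.png')[130:370,180:500]
cv2.imwrite('pics/c12.png',cv2.resize(np.hstack([a,b]),None,fx=1.25,fy=1.25))
E
```

```text
clock: 15.98
tool_pos: [0.5084, 0.3365, 0.2334]
orientation: [-28.0, 89.3, -13.9]
force: [-0.0, -1.6, -0.4]
opening: 0.0437
t 15.97 tcp [0.5084 0.3365 0.2334] phi 104.15 xax [ 0.012 -0.003 -1.   ] F [-0.  -1.6 -0.4] open 0.0437 j [  52.   14.   -8.    1.  -68. -128.]
lin units [-0.01  -0.072 -2.757]
rot units [ 0.04  0.13 -1.19]
```

View pics/c12.png

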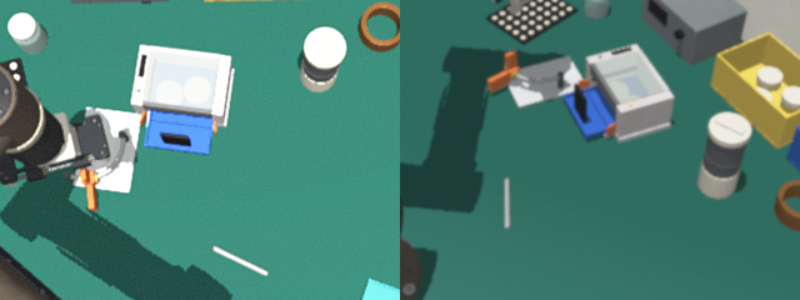

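```bash
python3 -m crank '[{"linear":[-0.01,-0.07,-0.3],"rot":[0.02,0.07,-0.7],"hand":0.5},{"linear":[0,0,-0.7],"rot":[0.02,0.06,-0.5],"hand":0.5},{"linear":[0,0,-0.7],"rot":[0,0,0],"hand":0.5},{"linear":[0,0,-0.4],"rot":[0,0,0],"hand":0.5},{"linear":[0,0,0],"rot":[0,0,0],"hand":0.5}]'
python3 k.py 16.9 .068
python3 - <<'E'
from h import *
snap('top','top13.png');snap('side','side13.png')
a=cv2.imread('pics/top13.png')[120:280,100:320];b=cv2.imread('pics/side13.png')[110:270,200:420]
cv2.imwrite('pics/c13.png',cv2.resize(np.hstack([a,b]),None,fx=1.8,fy=1.8))
E
```

```text
clock: 16.7
tool_pos: [0.5086, 0.3325, 0.1081]
orientation: [35.2, 89.7, 44.0]
force: [-0.4, 0.4, -0.8]
opening: 0.0441
t 16.7 tcp [0.5086 0.3325 0.1081] phi 98.73 xax [ 0.004  0.004 -1.   ] F [-0.4  0.4 -0.8] open 0.0441 j [  52.   20.  -17.    0.  -53. -133.]
lin units [-0.013 -0.007 -0.669]
rot units [-0.04  0.05 -0.11]
```

View pics/c13.png

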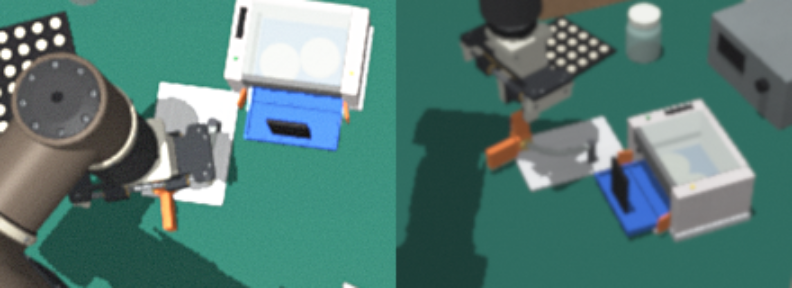

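```bash
python3 -m crank '[{"linear":[-0.01,-0.01,-0.35],"rot":[-0.04,0.05,-0.1],"hand":0.5},{"linear":[0,0,-0.3],"rot":[0,0,0],"hand":0.5},{"linear":[0,0,0],"rot":[0,0,0],"hand":0.3},{"linear":[0,0,0],"rot":[0,0,0],"hand":0.17},{"linear":[0,0,0],"rot":[0,0,0],"hand":0.17},{"linear":[0,0,0],"rot":[0,0,0],"hand":0.17}]'
python3 k.py 16.9 .068
python3 k.py 21.4 .068
python3 - <<'E'
from h import *
snap('top','top14.png');snap('side','side14.png')
a=cv2.imread('pics/top14.png')[120:280,100:320];b=cv2.imread('pics/side14.png')[110:270,200:420]
cv2.imwrite('pics/c14.png',cv2.resize(np.hstack([a,b]),None,fx=1.8,fy=1.8))
import numpy as np
for i in range(0,74,1):
    if i%6==0:
        t0,t1=np.radians([16.9+i-8.7+180,16.9+i+6-8.7+180]);print(16.9+i,(np.array([np.cos(t1)-np.cos(t0),np.sin(t1)-np.sin(t0)])*80/60).round(3))
E
```

```text
clock: 17.55
tool_pos: [0.5116, 0.3357, 0.0757]
orientation: [40.0, 89.3, 48.3]
force: [-0.7, -0.1, 0.5]
opening: 0.0157
t 17.55 tcp [0.5116 0.3357 0.0757] phi 98.31 xax [ 0.009  0.01  -1.   ] F [-0.7 -0.1  0.5] open 0.0157 j [  52.   22.  -19.    0.  -48. -133.]
lin units [-0.062 -0.059 -0.129]
rot units [-0.11  0.1  -0.02]
t 17.55 tcp [0.5116 0.3357 0.0757] phi 98.31 xax [ 0.009  0.01  -1.   ] F [-0.7 -0.1  0.5] open 0.0157 j [  52.   22.  -19.    0.  -48. -133.]
lin units [-0.043 -0.162 -0.129]
rot units [-0.11  0.09  0.88]
16.9 [ 0.027 -0.137]
22.9 [ 0.041 -0.133]
28.9 [ 0.055 -0.128]
34.9 [ 0.068 -0.122]
40.9 [ 0.08  -0.114]
46.9 [ 0.092 -0.105]
52.9 [ 0.102 -0.095]
58.9 [ 0.112 -0.084]
64.9 [ 0.12  -0.071]
70.9 [ 0.127 -0.059]
76.9 [ 0.132 -0.045]
82.9 [ 0.136 -0.031]
88.9 [ 0.139 -0.017]
```

View pics/c14.png

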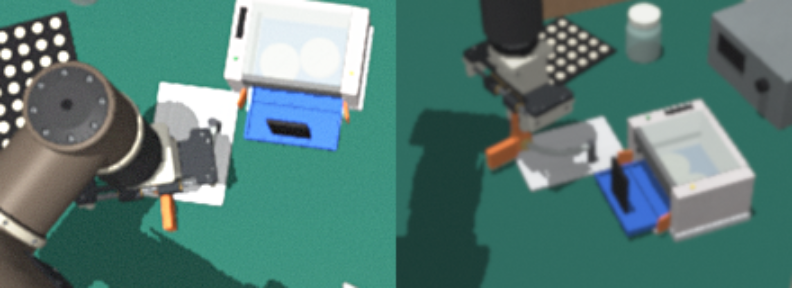

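```bash
python3 -m crank '[{"linear":[-0.045,-0.16,-0.08],"rot":[-0.1,0.1,0.9],"hand":0.17},{"linear":[0.028,-0.103,0],"rot":[0,0,0.92],"hand":0.17},{"linear":[0.036,-0.101,0],"rot":[0,0,0.92],"hand":0.17},{"linear":[0.044,-0.098,0],"rot":[0,0,0.92],"hand":0.17},{"linear":[0.052,-0.094,0],"rot":[0,0,0.92],"hand":0.17}]'
python3 k.py 40 .07; python3 k.py 45 .07
```

```text
clock: 18.27
tool_pos: [0.5185, 0.3038, 0.0716]
orientation: [66.0, 89.7, 98.0]
force: [-0.4, 1.3, -0.4]
opening: 0.0149
t 18.27 tcp [0.5185 0.3038 0.0716] phi 121.97 xax [-0.001  0.005 -1.   ] F [-0.4  1.3 -0.4] open 0.0149 j [  49.   22.  -20.   -0.  -48. -107.]
lin units [ 0.002 -0.031 -0.026]
rot units [-0.05 -0.01 -0.13]
t 18.27 tcp [0.5185 0.3038 0.0716] phi 121.97 xax [-0.001  0.005 -1.   ] F [-0.4  1.3 -0.4] open 0.0149 j [  49.   22.  -20.   -0.  -48. -107.]
lin units [ 0.067 -0.127 -0.026]
rot units [-0.05 -0.01  0.87]
```

```bash
python3 -m crank '[{"linear":[0.067,-0.127,-0.02],"rot":[-0.05,0,0.9],"hand":0.17},{"linear":[0.067,-0.086,0],"rot":[0,0,0.92],"hand":0.17},{"linear":[0.073,-0.08,0],"rot":[0,0,0.92],"hand":0.17},{"linear":[0.079,-0.074,0],"rot":[0,0,0.92],"hand":0.17},{"linear":[0.085,-0.067,0],"rot":[0,0,0.92],"hand":0.17},{"linear":[0.09,-0.06,0],"rot":[0,0,0.92],"hand":0.17}]'
python3 k.py 68 .07; python3 k.py 72 .07
python3 - <<'E'
from h import *
snap('top','top15.png');snap('side','side15.png')
a=cv2.imread('pics/top15.png')[120:280,100:320];b=cv2.imread('pics/side15.png')[110:270,200:420]
cv2.imwrite('pics/c15.png',cv2.resize(np.hstack([a,b]),None,fx=1.8,fy=1.8))
E
```

```text
clock: 19.02
tool_pos: [0.5461, 0.2749, 0.0708]
orientation: [63.0, 89.8, 123.4]
force: [-1.3, 1.3, -0.1]
opening: 0.015
t 19.02 tcp [0.5461 0.2749 0.0708] phi 150.4 xax [-0.002  0.003 -1.   ] F [-1.3  1.3 -0.1] open 0.015 j [ 45.  23. -18.  -0. -49. -74.]
lin units [ 0.001 -0.001 -0.014]
rot units [-0.03 -0.02 -0.22]
t 19.02 tcp [0.5461 0.2749 0.0708] phi 150.4 xax [-0.002  0.003 -1.   ] F [-1.3  1.3 -0.1] open 0.015 j [ 45.  23. -18.  -0. -49. -74.]
lin units [ 0.082 -0.046 -0.014]
rot units [-0.03 -0.02  0.58]
```

View pics/c15.png

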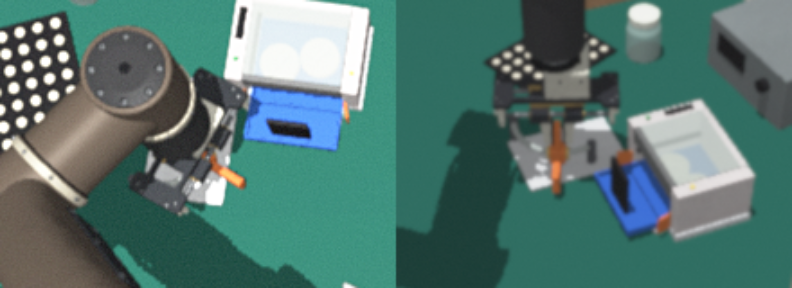

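```bash
python3 -m crank '[{"linear":[0.094,-0.052,0],"rot":[0,0,0.75],"hand":0.17},{"linear":[0.1,-0.045,0],"rot":[0,0,0.92],"hand":0.17},{"linear":[0.105,-0.037,0],"rot":[0,0,0.92],"hand":0.17},{"linear":[0.105,-0.03,0],"rot":[0,0,0.92],"hand":0.17}]'
python3 k.py 86.4 .07; python3 k.py 90 .07
```

```text
clock: 19.62
tool_pos: [0.5693, 0.2649, 0.0708]
orientation: [82.9, 89.8, 160.7]
force: [-2.4, 1.4, 0.9]
opening: 0.0148
t 19.62 tcp [0.5693 0.2649 0.0708] phi 167.84 xax [-0.004  0.001 -1.   ] F [-2.4  1.4  0.9] open 0.0148 j [ 43.  24. -16.  -0. -50. -55.]
lin units [ 0.011  0.008 -0.014]
rot units [-0.02 -0.04 -0.03]
t 19.62 tcp [0.5693 0.2649 0.0708] phi 167.84 xax [-0.004  0.001 -1.   ] F [-2.4  1.4  0.9] open 0.0148 j [ 43.  24. -16.  -0. -50. -55.]
lin units [ 0.094 -0.008 -0.014]
rot units [-0.01 -0.05  0.69]
```

```bash
python3 -m crank '[{"linear":[0.06,-0.005,0],"rot":[0,0,0.4],"hand":0.17},{"linear":[0.05,-0.005,0],"rot":[0,0,0.3],"hand":0.17}]'; python3 -m crank '[{"linear":[0.04,-0.005,0],"rot":[0,0,0],"hand":0.17}]';python3 -m crank '[{"linear":[0.04,-0.005,0],"rot":[0,0,0],"hand":0.17}]'
python3 k.py 90 .07
```

```text
clock: 19.88
tool_pos: [0.5751, 0.2639, 0.0707]
orientation: [97.6, 89.7, 178.8]
force: [-1.2, -0.2, 0.7]
opening: 0.0149
clock: 20.0
tool_pos: [0.5773, 0.2635, 0.0706]
orientation: [100.1, 89.7, -178.7]
force: [-1.0, -0.8, 0.8]
opening: 0.0146
clock: 20.12
tool_pos: [0.5795, 0.263, 0.0706]
orientation: [103.1, 89.6, -175.8]
force: [-7.6, 1.7, 2.1]
opening: 0.015
t 20.12 tcp [0.5795 0.263  0.0706] phi 171.14 xax [-0.007 -0.    -1.   ] F [-7.6  1.7  2.1] open 0.015 j [ 42.  25. -15.  -0. -51. -50.]
lin units [-0.076  0.024 -0.01 ]
rot units [ 0.01 -0.07  0.03]
```

Force rose to 7.6 N, as expected at the end stop. One more small nudge, then a look.

```bash
python3 -m crank '[{"linear":[0.03,-0.004,0],"rot":[0,0,0],"hand":0.17},{"linear":[0.02,0,0],"rot":[0,0,0],"hand":0.17}]'; python3 -m crank '[{"linear":[-0.03,0.005,0],"rot":[0,0,0],"hand":0.3},{"linear":[-0.02,0,0],"rot":[0,0,0],"hand":0.35},{"linear":[0,0,0.4],"rot":[0,0,0],"hand":0.35},{"linear":[0,0,0.8],"rot":[0,0,0],"hand":0.35},{"linear":[0,0,0.8],"rot":[0,0,0],"hand":0.35},{"linear":[-0.6,0.4,0.5],"rot":[0,0,0],"hand":0.35},{"linear":[-0.7,0.6,0],"rot":[0,0,0],"hand":0.35},{"linear":[-0.7,0.6,0],"rot":[0,0,0],"hand":0.35},{"linear":[-0.4,0.6,0],"rot":[0,0,0],"hand":0.35},{"linear":[-0.2,0.6,0],"rot":[0,0,0],"hand":0.35},{"linear":[0,0,0],"rot":[0,0,0],"hand":0.35}]'
python3 - <<'E'
from h import *
st()
a=np.radians(-8.7);R=np.array([[np.cos(a),-np.sin(a)],[np.sin(a),np.cos(a)]]);B=np.array([.7036,.1335])
for n in('top','side'):
    s=snap(n,n+'16.png');P=cloud(s);hsv=cv2.cvtColor(s['image'],cv2.COLOR_RGB2HSV);H=hsv[...,0];d=(P[...,:2]-B)@R*1000;z=P[...,2]*1000
    o=(H>3)&(H<20)&(hsv[...,1]>130)&(d[...,0]>-300)&(d[...,0]<-105)&(d[...,1]>20)&(d[...,1]<200)
    for nm,m in(('fintop',o&(z>94)),('fin',o&(z>58)),('bartop',o&(z>44)&(z<54)),('bar',o&(z<53))):
        q=d[m]
        if len(q): t=q.mean(0);print(n,nm,len(q),t.round(1),q.min(0).round(1),q.max(0).round(1),'ang',np.degrees(np.arctan2(190-t[1],-147-t[0])).round(1))
    m=(H>105)&(H<125)&(hsv[...,1]>150)&(abs(d[...,1])<100)&(d[...,0]>-200)&(d[...,0]<-55)&(z<40)
    print('tray',np.percentile(d[m],[1,99],axis=0).round(1))
    j=(z>170)&(z<200)&(abs(P[...,0]-.74)<.08)&(abs(P[...,1]+.16)<.08);print('jui',cv2.minAreaRect((P[j][:,:2]*1000).astype(np.float32)))
a=cv2.imread('pics/top16.png')[120:280,100:320];b=cv2.imread('pics/side16.png')[110:270,200:420]
cv2.imwrite('pics/c16.png',cv2.resize(np.hstack([a,b]),None,fx=1.8,fy=1.8))
E
```

```text
clock: 20.38
tool_pos: [0.5794, 0.263, 0.0705]
orientation: [103.6, 89.3, -175.3]
force: [-7.3, 0.6, 4.7]
opening: 0.0149
clock: 21.75
tool_pos: [0.4182, 0.4367, 0.2271]
orientation: [45.6, 89.6, 126.3]
force: [0.3, -0.1, -0.6]
opening: 0.031
t 21.75 tcp [0.4182 0.4367 0.2271] phi 170.74 xax [-0.004  0.006 -1.   ] F [ 0.3 -0.1 -0.6] open 0.031 j [ 64.  14.  -8.  -0. -67. -74.]
top fintop 31 [-147.7  106.7] [-151.8   97.2] [-142.6  120.5] ang 89.5
top fin 72 [-149.3  105.7] [-159.9   60.8] [-141.2  121.9] ang 88.5
top bartop 83 [-148.    79.1] [-159.2   44.2] [-133.7  120.9] ang 89.5
top bar 121 [-149.3   75.6] [-159.2   44.2] [-133.7  120.9] ang 88.9
tray [[-134.   -69.9]
 [ -55.9   65.7]]
jui ((738.0333251953125, -161.79299926757812), (82.42657470703125, 82.81795501708984), 73.84681701660156)
side fintop 22 [-149.5  107.7] [-153.3   94.5] [-145.1  121.4] ang 88.3
side fin 55 [-149.8  102.9] [-153.8   92. ] [-140.7  121.4] ang 88.1
side bartop 82 [-149.6   81.3] [-162.2   41.7] [-132.8  119.9] ang 88.6
side bar 143 [-150.    74.1] [-162.2   41.7] [-125.6  119.9] ang 88.5
tray [[-136.6  -72.9]
 [ -55.8   66.8]]
jui ((736.2380981445312, -163.71893310546875), (84.09241485595703, 82.43746185302734), 29.69112205505371)
```

View pics/c16.png

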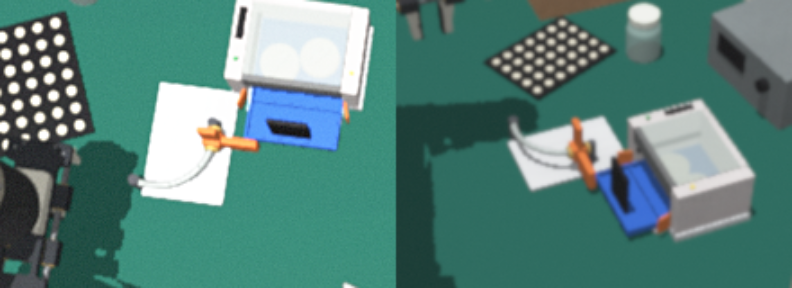

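```bash
python3 -c "
from h import *;ticket.close_job();st()"
```

```text
the job is handed in; nothing more can be done
the job is handed in; nothing more can be done
```

The tray is home in the slot with both caps on it, and the keeper is closed across its front. I handed the job in at about 21.8 s of the 67 s allowed, with the gripper well clear of everything.

**What I did:** I gripped the tray by its handle, slid it along the table and lifted it about 12 mm up the ramp. I then pushed it in until it met the back stop (about 20 N on the tool) and let go. After that I straddled the keeper's fin with the fingers nearly closed and led it round its rod until it stopped moving under a 7–8 N push.

**Last checks:**
- **Tray:** its rear edge measured 134.0 mm (top camera) and 136.6 mm (side camera) before the box's centre. The target was 135 mm, so this is within the calibration error.
- **Keeper:** it measured 88.5–89.5° in the top camera and 88.1–88.6° in the side camera, against 90° nominal. The two cameras differ by about 1°. I took it as closed because it would not move further, with its bar 6–7 mm in front of the tray.
- **Caps:** the top picture shows both as full discs under the clear roof. I judged that they lie flat from this picture only, because I did not measure their height through the roof.
- **Juicer:** it is within about 2.5 mm of where it was first seen, and nothing touched it.

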